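Turn the vial tote to its mark and stack a second tote on it

TASK

The tote of vials on the turntable faces the wrong way. Gently push the turntable round until the tote's cut-out end points along the base's pointer, then take the loose empty tote and stack it squarely on top, facing the opposite way, so that its feet stand on the lower tote's rim and it does not nest down onto the vials. Leave the stack level and lined up with the pointer, and do not disturb the jar, bottle, timer and petri dish standing round it.

Things in the scene. Friction and masses are not known exactly. Their poses are not given: they have to be found in the camera images.
- turntable_base: Fixed round foot of a turntable, 124 mm across, 8 mm high. A light metal pointer arm on it reaches out to 110 mm from the centre under the disc, a raised line along its tip (top 12 mm above the worktop). Origin: centre of the underside, on the turning axis, on the worktop; +x runs along the pointer, z up. Place and angle vary; the pointer lies towards the robot within 20 degrees.
- turntable (a joint): Angle of the turntable (rad), counter-clockwise from above; 0 (or any whole turn) = the lower tote's cut-out end lies over the pointer. It starts between 1.3 and 5.0. Turns either way without a stop within a turn; a greased bearing, friction 0.06 N m plus 0.12 N m per rad/s; stays where it is left.
- lower_tote (a point): Grey stack-nest tote clipped on the turntable's disc (148 mm across, top 18 mm above the worktop); turns with it, cannot be lifted. 116 mm long (x), 64 wide (y), 64 high. This point: middle of its underside, on the turning axis. +x points to its front, the end wall with the large cut-out; z up. Three vials stand inside, tops 49 mm above the underside.
- lower_front (a point): Point at the lower tote's front (cut-out) end, level with its underside, 58 mm from lower_tote along +x. The cut-out is 35 mm wide and goes down to 40 mm above the underside; the other end wall has a full rim.
- lower_rim (a point): Middle of the lower tote's open mouth, level with the rim, 64 mm above its underside (82 mm above the worktop). The top 18 mm of the sides is an upright skirt 64 mm wide; below it the walls lean in to 34 mm, with ribs. On both sides the 7.5 mm wide rim shelf has gaps 18 mm long at x = +34 and -14 mm, above the tote's own ribs and feet.
- upper_tote: The loose empty grey tote, 0.12 kg, same shape as the lower: 116 x 64 x 64 mm. Starts upright on the worktop, cut-out end away from the robot within about 60 degrees. Origin: middle of its underside; +x to its cut-out end, z up. Two feet on each side at x = +34 and -14 mm, 14 mm long, out to 55 mm width, bearing faces 5 mm above the underside.
- upper_front (a point): Point at the upper tote's front (cut-out) end, level with its underside, 58 mm from its origin along +x. Turned half round to the lower tote, the feet stand on its rim: underside 59 mm above the lower's underside, dipping 5 mm into the mouth with 2 to 3 mm play each way. The same way round, the feet drop through the gaps and it comes down on the vials.
- upper_skirt (a point): Middle of the upper tote at the height of its upright skirt, 55 mm above its underside. The skirt (46 to 64 mm above the underside) is a plain flat wall on both long sides, 64 mm apart: grip across it at mid length from above.
- petri: Bystander: round petri dish with lid, 61 mm across, 15 mm high. Origin: centre of its underside.
- timer: Bystander: white lab timer lying flat, 60 x 66 x 20 mm. Origin: centre of its underside.
- jar: Bystander: white round jar with red cap, 60 mm across, 115 mm high. Origin: centre of its underside.
- bottle: Bystander: amber glass bottle with black cap, 62 mm across, 138 mm high. Origin: centre of its underside.

How it is judged:
By the outcome, as a careful person would: the job done as asked, in the order asked, and still so for the second after the job is handed in, with the robot touching nothing.
It also fails if it takes over 72 s, if anything falls off the work surface, if the arm or the gripper's body presses on something with over 40 N, if the wrist force passes 120 N, or if a joint passes its speed limit or range.

ROBOT

A 7-joint arm with a two-finger parallel gripper is mounted at the origin on a cart in front of the work surface, level with it; the furniture and walls round the work are solid. World frame = base frame: x ahead of the robot, y to its left, z up, the work surface at z = 0. Lengths are in m, angles in degrees, forces in N, time in s.
With the tool pointing down it reaches from about 0.425 to 0.975 m from the base axis. Payload 16.7 kg.
Tool frame: the origin (TCP) lies midway between the tips of the shut fingers; the grasp point (between the pads) lies r.grasp_offset behind it (r.grasp_offset is the distance from the TCP to the grasp point, in m); z points along the fingers, y is the line along which they close (so a half turn about z gives the same grasp; the last joint's range is limited). The gripper opens to 85 mm and grips with 20 to 120 N. Pads are 22 mm wide; open, the fingers measure 114 mm over their backs; the gripper's body (76 mm by 85 mm) begins 54 mm behind the grasp point. The pads swing forward as they close: fully open they stand 13 mm farther back than shut.
Start: joints at [68.039, 24.414, 4.234, 92.017, -1.954, 63.644, -3.845], TCP at [0.156, -0.657, 0.231] pointing down, gripper open.
Joint ranges: [-163.25, 163.25], [-28.42, 122.38], [-70.27, 78.77], [12.13, 141.07], [-58.53, 238.53], [9.26, 117.41], [-156.51, 156.51]. Speed limits (degrees/s): [108.29, 108.29, 136.94, 136.94, 172.46, 172.46, 172.46].

INTERFACE

Orientations are given as a 3x3 rotation matrix whose columns are the frame's x, y, z axes.
In Python, from rig import r gives the robot as it stands.
- The arm moves only by the tool play_rows, never from a script. Its arguments are lists of equal length, an entry for each row: "grip": the finger opening in m, from 0 to 0.0854; "xyz": the shift along the tool's x, y, z in m, a list of three; "turn": the turn, a rotation vector about the tool's x, y, z in rad, a list of three. A call has 1 to 20 rows; each row shifts and turns the commanded pose from where the row before left it, along the tool's axes as they then stand; what a row does not reach is not made up. A row lasts 1/10 s, in which the tool goes at most 50 mm and 8.59 degrees, less where a joint would pass 70% of its speed; a pose out of reach is approached as far as the arm can. A call with a gripper value outside its range is refused whole. The fingers move at their own pace and stop on an object; "squeeze" is the grip in N (left out, the last holds). Time passes only in rows, so rows that do not move let the fingers close. It gives the time, the measured TCP pose, the force, the opening and the grip force at its end, in the units of the state.
- r.get_state(): the state, without advancing time (a new reading comes with each control period).
- r.grab_frame(name): name is "scene" or "top" or "wrist"; returns (picture, depth): 400x640x3 uint8, red, green, blue; 400x640 float32, m along the optical axis (not along the pixel's ray), 0 where there is no reading.
- r.get_calibration(name): a dict with "fx", "fy", "cx", "cy" (pixels), "origin" and "rotation" of the camera in the world; the wrist camera has in their place "hand_eye" (4x4, takes a point from camera to tool coordinates, whose origin is the TCP and whose axes are the flange's). Camera axes: x right, y down, z forward; pixel columns grow to the right and rows downward; lengths in m; the calibration is good to about 2 mm. A picture is of the moment at which its call begins: read the wrist's pose just before it. get_calibration takes no time and is no camera call.
- r.sign_off(): hands the job in; it is judged then, once.
Trained networks look in the newest picture that a camera, given by its name, has taken for a name from the list of things; names that differ only in an ending like _2 or _b are one class to them, and where a whole thing is asked for, a point or a joint stands for the part that bears it (a point fixed in the world has none). Each returns a list of dicts, best first, with "score" (0 to 1); they miss things now and then, are a little off and sometimes report something else, mostly with a low value. They report only what shows in the picture. A call takes as long as a camera call.
- r.boxes_of(target, camera): "position" ([column, row] as shares, 0 to 1, of the picture: columns of its width, rows of its height, amid what is visible of it).
The state is a dict: "time_s": time; "joint_positions": joint angles; "qd": joint speeds; "tau": joint torques, N m; "tool_pos": TCP position; "orientation": TCP orientation; "ft_force": force on the tool from outside, world axes, zero at the start; "wrist_torque": the same for the moment, N m; "finger_gap": finger opening in m; "gripper_force": force on a finger pad.
Only numpy, scipy, OpenCV 4.12 (cv2) and the standard library are available. Lean on these libraries where they do the work, as an engineer would, in place of code of your own. Each camera call takes 0.05 s, during which the arm holds its last target. There are 200 camera calls.

## Working session

There is one attempt and no reset: what is moved stays moved. The work goes in short steps, Python scripts to look and compute and a tool call to move; the robot and the scene stay as the last step left them, time stands still between calls to the robot, and variables do not carry over. Pictures are saved under pics/ and viewed, at most 10 in all, crops included, and the job is handed in when it is done.

Besides the shell and the picture viewer there is one more tool, called after "Call:" as name(argument=value, ...) on one line, values as JSON. play_rows: Moves the arm, as the interface text tells. Its arguments: {"type":"object","properties":{"grip":{"type":"array","items":{"type":"number"}},"xyz":{"type":"array","items":{"type":"array","items":{"type":"number"}}},"turn":{"type":"array","items":{"type":"array","items":{"type":"number"}}},"squeeze":{"type":"number"}},"required":["grip","xyz","turn"]}

```bash
mkdir -p pics; ls; cat > h.py <<'E'
from rig import r
import numpy as np, cv2
np.set_printoptions(precision=4,suppress=True)
def cal(n):
    c=r.get_calibration(n)
    if "hand_eye" in c:
        s=r.get_state();T=np.eye(4);T[:3,:3]=s["orientation"];T[:3,3]=s["tool_pos"]
        M=T@np.array(c["hand_eye"]);return c,M[:3,:3],M[:3,3]
    return c,np.array(c["rotation"]),np.array(c["origin"])
def cloud(n,d,C=None):
    c,R,o=C or cal(n)
    v,u=np.mgrid[:400,:640]
    P=np.stack([(u-c["cx"])/c["fx"]*d,(v-c["cy"])/c["fy"]*d,d],-1)
    return P@R.T+o
E
python3 - <<'E'
from h import *
for n in("scene","top"):
    C=cal(n);im,d=r.grab_frame(n);cv2.imwrite(f"pics/{n}0.png",im[:,:,::-1]);np.savez(f"{n}0",im=im,d=d)
    P=cloud(n,d,C)
    print(n,C[2])
    for t in("turntable_base","lower_tote","lower_front","lower_rim","upper_tote","upper_front","upper_skirt","petri","timer","jar","bottle"):
        for b in r.boxes_of(t,n)[:2]:
            u,v=b["position"][0]*640,b["position"][1]*400
            print(t,round(b["score"],2),int(u),int(v),P[int(v),int(u)])
s=r.get_state();print(s,r.grasp_offset)
E
```

```text
pics
scene [0.142  0.7769 1.1558]
turntable_base 0.97 298 254 [0.5133 0.1843 0.0391]
lower_tote 0.87 300 252 [0.51   0.1796 0.0445]
lower_front 0.75 301 251 [0.509  0.1762 0.0453]
lower_rim 0.78 300 254 [0.5098 0.1802 0.0359]
upper_tote 0.72 349 159 [ 0.5374 -0.1525  0.0644]
upper_front 0.69 348 159 [ 0.54   -0.1512  0.0643]
upper_skirt 0.98 348 153 [ 0.5617 -0.1981  0.0349]
timer 0.82 277 187 [0.6862 0.0077 0.0186]
jar 0.93 295 123 [ 0.7428 -0.1944  0.0773]
jar 0.27 301 253 [0.4959 0.1979 0.0762]
bottle 0.72 204 232 [0.7343 0.2705 0.0913]
top [0.4592 0.0043 1.2757]
turntable_base 0.69 257 218 [0.5081 0.1662 0.0401]
lower_tote 0.93 251 214 [0.5179 0.179  0.0644]
lower_front 0.61 254 214 [0.5175 0.1702 0.0701]
lower_rim 0.85 254 214 [0.5175 0.1702 0.0701]
upper_tote 0.78 386 201 [ 0.5545 -0.1911  0.0055]
upper_tote 0.47 252 214 [0.5176 0.1757 0.0691]
upper_front 0.9 386 199 [ 0.5601 -0.191   0.0065]
upper_front 0.54 253 213 [0.5205 0.1736 0.065 ]
upper_skirt 0.93 386 198 [ 0.5634 -0.1919  0.0012]
petri 0.55 320 256 [ 0.4029 -0.0042  0.0175]
timer 0.62 317 152 [0.6925 0.0021 0.0183]
jar 0.93 396 123 [ 0.7505 -0.2045  0.1125]
jar 0.62 387 200 [ 0.5579 -0.1952 -0.0022]
bottle 0.71 232 124 [0.7502 0.2226 0.1093]
bottle 0.44 255 215 [0.515  0.1678 0.0683]
{'time_s': 1.2, 'joint_positions': array([68.0396, 24.4155,  4.2323, 92.0139, -1.9557, 63.6448, -3.8451]), 'qd': array([-0.0517,  0.0385, -0.0845,  0.0487,  0.0037,  0.0467, -0.067 ]), 'tau': array([ -0.0016, -94.9542,   3.7557, -46.3892,   0.0188,   0.0024,
         0.    ]), 'tool_pos': array([ 0.1564, -0.6566,  0.2313]), 'orientation': array([[ 0.9728,  0.2316,  0.0001],
       [ 0.2316, -0.9728,  0.0001],
       [ 0.0001, -0.    , -1.    ]]), 'ft_force': array([0.8368, 0.6723, 0.1733]), 'wrist_torque': array([-0.0279, -0.071 , -0.0156]), 'gripper_force': 0.0, 'finger_gap': 0.08538516178673473} 0.0187
```

```bash
python3 - <<'E'
from h import *
im=cv2.imread("pics/top0.png")
c=im[90:290,200:440]
cv2.imwrite("pics/topc.png",cv2.resize(c,(720,600),interpolation=cv2.INTER_CUBIC))
z=np.load("top0.npz");P=cloud("top",z["d"])
for nm,c0 in(("lower",(.51,.177)),("upper",(.557,-.191))):
    lo,hi=((.072,.092) if nm=="lower" else (.056,.072))
    m=(P[...,2]>lo)&(P[...,2]<hi)&(np.hypot(P[...,0]-c0[0],P[...,1]-c0[1])<.085)
    q=P[m][:,:2].astype(np.float32)
    print(nm,len(q),cv2.minAreaRect(q),q.mean(0))
E
```

```text
lower 344 ((0.5181666612625122, 0.17164567112922668), (0.11693641543388367, 0.06388747692108154), 84.31661224365234) [0.5175 0.1625]
upper 319 ((0.5514983534812927, -0.18420997262001038), (0.11541572958230972, 0.0657874196767807), 28.775371551513672) [ 0.5433 -0.1886]
```

View pics/topc.png

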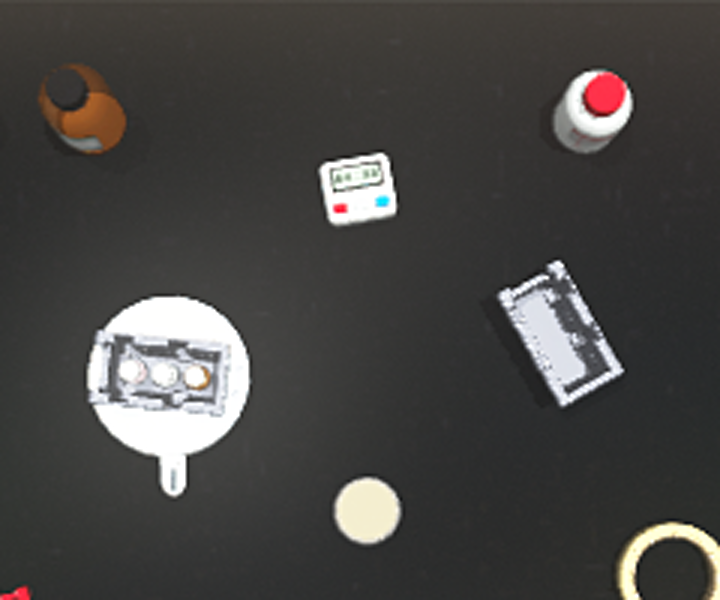

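View pics/scene0.png

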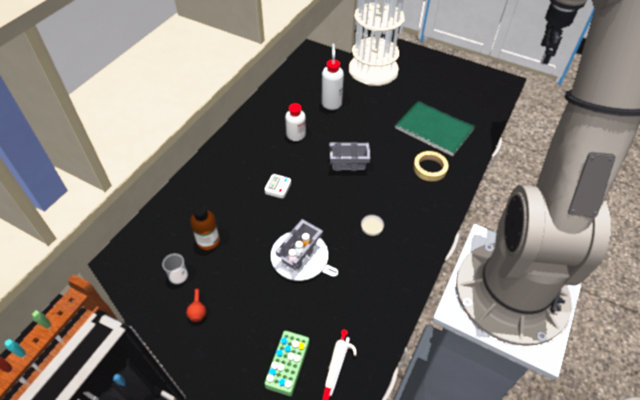

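```bash
python3 - <<'E'
from h import *
z=np.load("top0.npz");P=cloud("top",z["d"]);im=z["im"]
X=P[...,:2];Z=P[...,2]
g=im.min(-1)
r0=np.hypot(X[...,0]-.512,X[...,1]-.176)
m=((g>150)&(Z>.012)&(Z<.026)&(r0<.09)).astype(np.uint8)
q=X[m>0].astype(np.float32)
h=cv2.convexHull(q);print("disc",cv2.minEnclosingCircle(h),cv2.fitEllipse(h))
m=(g>110)&(Z<.02)&(r0>.080)&(r0<.13)
q=X[m];print("ptr",len(q),q.mean(0),q.min(0),q.max(0))
# rim heights along ends
for nm,c,a in(("lower",(.518,.1717),84.3),("upper",(.5515,-.1842),28.8)):
    a=np.radians(a);
    for cand in(a,a+np.pi/2):
        e=np.array([np.cos(cand),np.sin(cand)]);n=np.array([-e[1],e[0]])
        s=(X-c)@e;t=(X-c)@n
        for sg in(1,-1):
            k=(sg*s>.045)&(sg*s<.06)&(abs(t)<.014)
            print(nm,np.degrees(cand).round(1),sg,k.sum(),np.percentile(Z[k],[10,50,90]).round(3) if k.any() else None)
E
```

```text
disc ((0.5071550011634827, 0.17142929136753082), 0.08386367559432983) ((0.5142759680747986, 0.17179636657238007), (0.14307482540607452, 0.15755946934223175), 87.42510986328125)
ptr 86 [0.4393 0.1677] [0.4065 0.1168] [0.5916 0.2423]
lower 84.3 1 62 [0.023 0.049 0.059]
lower 84.3 -1 55 [0.016 0.079 0.084]
lower 174.3 1 58 [0.014 0.018 0.021]
lower 174.3 -1 55 [0.016 0.019 0.023]
upper 28.8 1 51 [0.002 0.033 0.041]
upper 28.8 -1 57 [0.012 0.06  0.066]
upper 118.8 1 52 [-0.003  0.     0.004]
upper 118.8 -1 53 [-0.003 -0.     0.003]
```

```bash
cat >> h.py <<'E'
def plan(xyz=None,yaw=None):
    "tool shift to world point first in current orientation, then turn about tool z (rad) to tool-x yaw"
    s=r.get_state();R=np.array(s["orientation"]);p=np.array(s["tool_pos"])
    y0=np.degrees(np.arctan2(R[1,0],R[0,0]))
    print("at",p,"xyaw",y0.round(2),"F",np.array(s["ft_force"]).round(1))
    if xyz is not None: print("shift tool",R.T@(np.array(xyz)-p))
    if yaw is not None: print("turn z",-np.radians((yaw-y0+180)%360-180))
E
python3 - <<'E'
from h import *
for n in("top","scene"):
    z=np.load(n+"0.npz");P=cloud(n,z["d"]);Z=P[...,2];ok=(z["d"]>0)&(P[...,0]>.1)&(P[...,0]<1.0)&(abs(P[...,1])<.9)
    H=np.zeros((9,18));
    i=((P[...,0]-.1)/.1).astype(int)[ok];j=((P[...,1]+.9)/.1).astype(int)[ok]
    np.maximum.at(H,(np.clip(i,0,8),np.clip(j,0,17)),Z[ok]);print(n,"\n",(H*100).astype(int))
plan([.45,-.45,.33]);plan([.46,.165,.33],84)
E
```

```text
top 
 [[ 0 27 38 35  0  0  0  0 25  3  1  0  0  0  0 10  6  0]
 [ 0  0  0  2  2  2  3  0  0  0  0  0  2  2  2 14 14 10]
 [ 0  0  0  1  1  3  3  0  2  1  0  1  4  4  0 12 12 11]
 [ 0  0  0  1  1  1  6  6  2  1  8  8  4  4  0 12 12 11]
 [ 0  0 22  0  0  0  7  6  0  2  8  8  1  0  0 38 22 11]
 [ 0 31 37 38 13 13  0  7  2  2  0  0  3  5  0 39  1  0]
 [ 0 31 38 39 39 39 39 65 39 38 38 39 39 65 50 38 28 12]
 [ 0  0 38 39 38 39 39 63 38 39 39 39 39 63 53 38  0  0]
 [ 0  0 39 38 38 38 39 44 39 39 38 39 39 45  0  0  0  0]]
scene 
 [[ 0 30 44 35  1  0  0 69 30  3  0  0  0  0  0  0  0  0]
 [ 0  0  0  2  1  2  3  0  0  0  0  0  2  2  0  0  0  0]
 [ 0  0  0  2  2  3  3  0  2  2  0  0  4  4  0  0  0  0]
 [ 0  0  1  2  2  2  6  6  2  1  8  8  4  4  0  0  0  0]
 [ 0  0 22  1  0  0  6  6  0  0  8  8  0  0  0 42 42  0]
 [ 0 24 30 32 13 14  0  6  2  2  0  0  3  4  0 41 41  0]
 [ 0 23 27 31 36 38 38 50 38 38 38 39 77 77 60 38 33  0]
 [ 0 17 21  0  0 39 38 50 39 38 38 39 76 77 59 38  0  0]
 [ 0  3 11  0  0  0 38 47 39 39 39 39 38 65 40  0  0  0]]
at [ 0.1564 -0.6566  0.2313] xyaw 13.39 F [0.8 0.7 0.2]
shift tool [ 0.3335 -0.133  -0.0987]
at [ 0.1564 -0.6566  0.2313] xyaw 13.39 F [0.8 0.7 0.2]
shift tool [ 0.4857 -0.729  -0.0986]
turn z -1.2323468531428743
```

Call:
play_rows(grip=[0.085,0.085,0.085,0.085,0.085,0.085,0.085,0.085,0.085,0.085], xyz=[[0.033,-0.013,-0.01],[0.033,-0.013,-0.01],[0.033,-0.013,-0.01],[0.033,-0.013,-0.01],[0.033,-0.013,-0.01],[0.033,-0.013,-0.01],[0.033,-0.013,-0.01],[0.033,-0.013,-0.01],[0.033,-0.013,-0.01],[0.033,-0.013,-0.01]], turn=[[0,0,0],[0,0,0],[0,0,0],[0,0,0],[0,0,0],[0,0,0],[0,0,0],[0,0,0],[0,0,0],[0,0,0]])

```text
time_s: 2.2
tool_pos: [0.4483, -0.4528, 0.3319]
orientation: [[0.973, 0.232, 0.0], [0.232, -0.973, -0.0], [0.0, 0.0, -1.0]]
ft_force: [0.3, -1.0, -0.4]
finger_gap: 0.0848
gripper_force: 0.0
```

Call:
play_rows(grip=[0.085,0.085,0.085,0.085,0.085,0.085,0.085,0.085,0.085,0.085,0.085,0.085,0.085,0.085], xyz=[[0.011,-0.0425,0],[0.011,-0.0425,0],[0.011,-0.0425,0],[0.011,-0.0425,0],[0.011,-0.0425,0],[0.011,-0.0425,0],[0.011,-0.0425,0],[0.011,-0.0425,0],[0.011,-0.0425,0],[0.011,-0.0425,0],[0.011,-0.0425,0],[0.011,-0.0425,0],[0.011,-0.0425,0],[0.011,-0.0425,0]], turn=[[0,0,0],[0,0,0],[0,0,0],[0,0,0],[0,0,0],[0,0,0],[0,0,0],[0,0,0],[0,0,0],[0,0,0],[0,0,0],[0,0,0],[0,0,0],[0,0,0]])

```text
time_s: 3.6
tool_pos: [0.459, 0.1625, 0.3317]
orientation: [[0.973, 0.231, 0.001], [0.231, -0.973, 0.0], [0.001, 0.0, -1.0]]
ft_force: [1.9, -0.6, 0.5]
finger_gap: 0.0848
gripper_force: 0.0
```

Call:
play_rows(grip=[0.085,0.085,0.085,0.085,0.085,0.085,0.085,0.085,0.085,0.085,0.085,0.085], xyz=[[0,0,0],[0,0,0],[0,0,0],[0,0,0],[0,0,0],[0,0,0],[0,0,0],[0,0,0],[0,0,0],[0,0,0],[0,0,0],[0,0,0]], turn=[[0,0,-0.123],[0,0,-0.123],[0,0,-0.123],[0,0,-0.123],[0,0,-0.123],[0,0,-0.123],[0,0,-0.123],[0,0,-0.123],[0,0,-0.123],[0,0,-0.123],[0,0,0],[0,0,0]])

```text
time_s: 4.8
tool_pos: [0.4593, 0.1607, 0.3314]
orientation: [[0.111, 0.994, 0.0], [0.994, -0.111, 0.0], [0.0, 0.0, -1.0]]
ft_force: [-0.0, 0.4, -0.0]
finger_gap: 0.0848
gripper_force: 0.0
```

```bash
python3 - <<'E'
from h import *
plan([.518,.172,.2],84.3)
C=cal("wrist");im,d=r.grab_frame("wrist");cv2.imwrite("pics/w1.png",im[:,:,::-1]);np.savez("w1",im=im,d=d,R=C[1],o=C[2])
print(C)
E
```

```text
at [0.4593 0.1607 0.3314] xyaw 83.64 F [-0.   0.4 -0. ]
shift tool [0.0177 0.0571 0.1314]
turn z -0.01143625362727139
({'fx': 326.9731928026532, 'fy': 326.9731928026532, 'cx': 323.477279697575, 'cy': 199.21272764185338, 'hand_eye': array([[-0.0009, -0.9607, -0.2776,  0.0715],
       [ 1.    , -0.0008, -0.0001, -0.0008],
       [-0.0001, -0.2776,  0.9607, -0.1421],
       [ 0.    ,  0.    ,  0.    ,  1.    ]])}, array([[ 0.9938, -0.1072, -0.0307],
       [-0.1115, -0.9547, -0.2758],
       [ 0.0003,  0.2775, -0.9607]]), array([0.4663, 0.2318, 0.4735]))
```

View pics/w1.png

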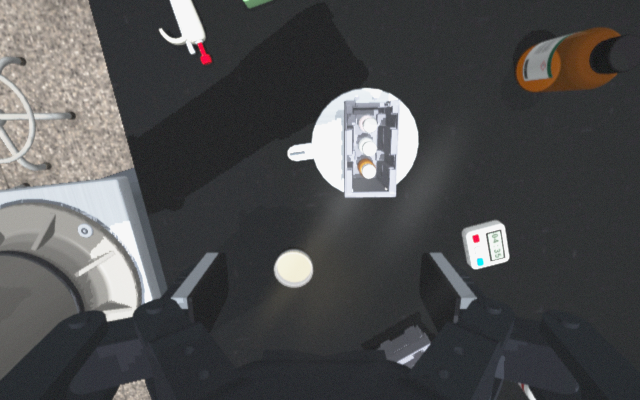

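```bash
cat >> h.py <<'E'
def rays(n,zp,C):
    c,R,o=C;v,u=np.mgrid[:400,:640]
    D=np.stack([(u-c["cx"])/c["fx"],(v-c["cy"])/c["fy"],np.ones(u.shape)],-1)@np.array(R).T
    return (o+D*((zp-o[2])/D[...,2])[...,None])[...,:2]
def look(z,zr=.082,c=(.518,.172),C=None):
    from scipy.optimize import least_squares
    im,d=z["im"],z["d"];P=cloud("wrist",d,C);Z=P[...,2]
    g=im.min(-1);A=rays("wrist",.018,C)
    m=((g>140)&(np.hypot(*(np.moveaxis(A,-1,0)-np.array(c)[:,None,None]))<.14)).astype(np.uint8)
    m=cv2.morphologyEx(m,cv2.MORPH_CLOSE,np.ones((9,9)))
    cs,_=cv2.findContours(m,cv2.RETR_EXTERNAL,cv2.CHAIN_APPROX_NONE);k=max(cs,key=cv2.contourArea)[:,0]
    q=A[k[:,1],k[:,0]];f=least_squares(lambda p:np.hypot(q[:,0]-p[0],q[:,1]-p[1])-.074,c,loss="cauchy",f_scale=.001)
    ctr=f.x;rr=np.hypot(*(q-ctr).T);print("disc",ctr,"inl",(abs(rr-.074)<.0015).mean())
    B=rays("wrist",.009,C);rb=np.hypot(*np.moveaxis(B-ctr,-1,0));s=(m>0)&(rb>.085)&(rb<.106)
    w=B[s]-ctr;a=np.arctan2(w[:,1],w[:,0]);a0=np.arctan2(w[:,1].mean(),w[:,0].mean())
    print("ptr",s.sum(),np.degrees(a0)%360)
    t=(Z>zr-.006)&(Z<zr+.006)&(np.hypot(P[...,0]-ctr[0],P[...,1]-ctr[1])<.08)
    q=P[t][:,:2].astype(np.float32);print("tote",len(q),cv2.minAreaRect(q))
    return ctr
E
python3 - <<'E'
from h import *
z=np.load("w1.npz");c=r.get_calibration("wrist");look(z,C=(c,z["R"],z["o"]))
E
```

```text
disc [0.5169 0.1727] inl 0.6722689075630253
ptr 251 185.37007340455744
tote 1503 ((0.5170641541481018, 0.17301298677921295), (0.11562545597553253, 0.06398152559995651), 84.2200927734375)
```

Call:
play_rows(grip=[0.085,0.085,0.085,0.085,0.085,0.085,0.085,0.085,0.085,0.085,0.085,0.085,0.085,0.085], xyz=[[0.0046,0.014,0.03],[0.0046,0.014,0.03],[0.0046,0.014,0.03],[0.0046,0.014,0.03],[0,0,0.02],[0,0,0.02],[0,0,0.02],[0,0,0.02],[0,0,0.02],[0,0,0.02],[0,0,0.02],[0,0,0.02],[0,0,0],[0,0,0]], turn=[[0,0,-0.01],[0,0,0],[0,0,0],[0,0,0],[0,0,0],[0,0,0],[0,0,0],[0,0,0],[0,0,0],[0,0,0],[0,0,0],[0,0,0],[0,0,0],[0,0,0]])

```text
time_s: 6.25
tool_pos: [0.5168, 0.1737, 0.0516]
orientation: [[0.098, 0.995, -0.001], [0.995, -0.098, 0.0], [-0.0, -0.001, -1.0]]
ft_force: [-0.4, 0.5, 0.5]
finger_gap: 0.0851
gripper_force: 0.0
```

Call:
play_rows(grip=[0.06,0.06,0.06,0.06,0.06,0.06,0.06,0.06], xyz=[[0,0,0],[0,0,0],[0,0,0],[0,0,0],[0,0,0],[0,0,0],[0,0,0],[0,0,0]], turn=[[0,0,0],[0,0,0],[0,0,0],[0,0,0],[0,0,0],[0,0,0],[0,0,0],[0,0,0]], squeeze=20)

```text
time_s: 7.05
tool_pos: [0.5181, 0.1737, 0.0527]
orientation: [[0.098, 0.995, 0.003], [0.995, -0.098, 0.001], [0.001, 0.003, -1.0]]
ft_force: [2.7, -0.2, 8.8]
finger_gap: 0.0637
gripper_force: 24.6
```

Call:
play_rows(grip=[0.06,0.06,0.06,0.06,0.06,0.06,0.06,0.06,0.06,0.06,0.06,0.06,0.06,0.06,0.06,0.06,0.06,0.06,0.06,0.06], xyz=[[0,0,0],[0,0,0],[0,0,0],[0,0,0],[0,0,0],[0,0,0],[0,0,0],[0,0,0],[0,0,0],[0,0,0],[0,0,0],[0,0,0],[0,0,0],[0,0,0],[0,0,0],[0,0,0],[0,0,0],[0,0,0],[0,0,0],[0,0,0]], turn=[[0,0,-0.02],[0,0,-0.04],[0,0,-0.05],[0,0,-0.05],[0,0,-0.05],[0,0,-0.05],[0,0,-0.05],[0,0,-0.05],[0,0,-0.05],[0,0,-0.05],[0,0,-0.05],[0,0,-0.05],[0,0,-0.05],[0,0,-0.05],[0,0,-0.05],[0,0,-0.05],[0,0,-0.05],[0,0,-0.05],[0,0,-0.05],[0,0,-0.05]])

```text
time_s: 9.05
tool_pos: [0.5171, 0.1733, 0.0527]
orientation: [[-0.761, 0.649, 0.001], [0.649, 0.761, -0.001], [-0.001, 0.0, -1.0]]
ft_force: [-6.8, -4.5, 16.2]
finger_gap: 0.0634
gripper_force: 25.8
```

Call:
play_rows(grip=[0.06,0.06,0.06,0.06,0.06,0.06,0.06,0.06,0.06,0.06,0.06,0.06,0.06,0.06,0.06,0.06,0.06,0.06,0.06], xyz=[[0,0,0],[0,0,0],[0,0,0],[0,0,0],[0,0,0],[0,0,0],[0,0,0],[0,0,0],[0,0,0],[0,0,0],[0,0,0],[0,0,0],[0,0,0],[0,0,0],[0,0,0],[0,0,0],[0,0,0],[0,0,0],[0,0,0]], turn=[[0,0,-0.05],[0,0,-0.05],[0,0,-0.05],[0,0,-0.05],[0,0,-0.05],[0,0,-0.05],[0,0,-0.05],[0,0,-0.05],[0,0,-0.05],[0,0,-0.05],[0,0,-0.05],[0,0,-0.05],[0,0,-0.05],[0,0,-0.05],[0,0,-0.05],[0,0,-0.03],[0,0,-0.02],[0,0,0],[0,0,0]])

```text
time_s: 10.95
tool_pos: [0.5168, 0.1724, 0.0526]
orientation: [[-0.996, -0.091, 0.0], [-0.091, 0.996, -0.003], [-0.0, -0.003, -1.0]]
ft_force: [-9.2, -8.9, 23.8]
finger_gap: 0.0635
gripper_force: 26.5
```

Call:
play_rows(grip=[0.085,0.085,0.085,0.085,0.085,0.085,0.085,0.085,0.085,0.085,0.085,0.085,0.085,0.085], xyz=[[0,0,0],[0,0,0],[0,0,0],[0,0,0],[0,0,-0.02],[0,0,-0.02],[0,0,-0.02],[0,0,-0.02],[0,0,-0.04],[0,0,-0.04],[0,0,-0.03],[0,0,0],[0,0,0],[0,0,0]], turn=[[0,0,0],[0,0,0],[0,0,0],[0,0,0],[0,0,0],[0,0,0],[0,0,0],[0,0,0],[0,0,0],[0,0,0],[0,0,0],[0,0,0],[0,0,0],[0,0,0]])

```text
time_s: 12.35
tool_pos: [0.5164, 0.1731, 0.2403]
orientation: [[-0.996, -0.092, -0.001], [-0.092, 0.996, -0.0], [0.001, -0.0, -1.0]]
ft_force: [0.4, -1.2, -0.5]
finger_gap: 0.0846
gripper_force: 0.0
```

```bash
python3 - <<'E'
from h import *
plan()
C=cal("wrist");im,d=r.grab_frame("wrist");np.savez("w2",im=im,d=d,R=C[1],o=C[2])
cv2.imwrite("pics/w2.png",im[:,:,::-1])
look(dict(im=im,d=d),C=C)
E
```

```text
at [0.5164 0.1731 0.2403] xyaw -174.72 F [ 0.4 -1.2 -0.5]
disc [0.518  0.1733] inl 0.5252747252747253
ptr 682 175.62914260114604
tote 2360 ((0.5172960162162781, 0.1735193133354187), (0.11481722444295883, 0.06390473246574402), 5.262668132781982)
```

View pics/w2.png

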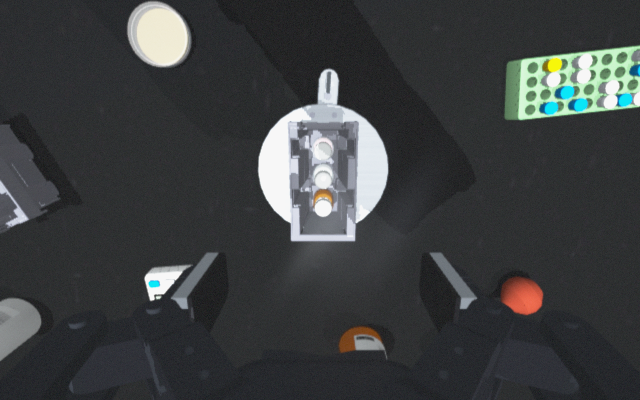

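```bash
python3 - <<'E'
from h import *
z=np.load("w2.npz");c=r.get_calibration("wrist");C=(c,z["R"],z["o"]);im=z["im"]
g=im.min(-1)
B=rays("wrist",.008,C);L=rays("wrist",.012,C)
ctr=np.array([.5172,.1733])
for v in range(68,106,3):
    row=g[v,300:360].astype(int);on=np.where(row>140)[0]
    if len(on):
        l,h=on.min()+300,on.max()+300
        k=l+3+np.argmin(row[on.min()+3:on.max()-2]) if h-l>8 else 0
        mid=(B[v,l]+B[v,h])/2-ctr
        lk=L[v,k]-ctr
        print(v,l,h,np.hypot(*mid).round(4),"mid",(np.degrees(np.arctan2(*mid[::-1]))%360).round(2),"line",k,g[v,k],(np.degrees(np.arctan2(*lk[::-1]))%360).round(2), mid)
cv2.imwrite("pics/w2c.png",cv2.resize(im[55:120,285:375,::-1],None,fx=8,fy=8,interpolation=cv2.INTER_CUBIC))
E
```

```text
71 323 334 0.1071 mid 181.88 line 329 171 181.61 [-0.1071 -0.0035]
74 321 336 0.1041 mid 181.78 line 329 99 181.5 [-0.1041 -0.0032]
77 320 337 0.1011 mid 181.67 line 329 97 181.38 [-0.1011 -0.0029]
80 319 338 0.0981 mid 181.55 line 328 97 181.88 [-0.098  -0.0026]
83 319 337 0.095 mid 181.75 line 328 100 181.77 [-0.0949 -0.0029]
86 319 337 0.0919 mid 181.62 line 328 101 181.65 [-0.0919 -0.0026]
89 319 337 0.0888 mid 181.49 line 327 101 182.21 [-0.0888 -0.0023]
92 318 337 0.0857 mid 181.71 line 328 114 181.37 [-0.0857 -0.0026]
95 318 337 0.0826 mid 181.57 line 324 204 184.22 [-0.0826 -0.0023]
98 318 336 0.0794 mid 181.81 line 326 205 182.62 [-0.0794 -0.0025]
101 318 336 0.0763 mid 181.67 line 321 194 186.59 [-0.0763 -0.0022]
104 318 336 0.0732 mid 181.5 line 324 172 184.09 [-0.0731 -0.0019]
```

View pics/w2c.png

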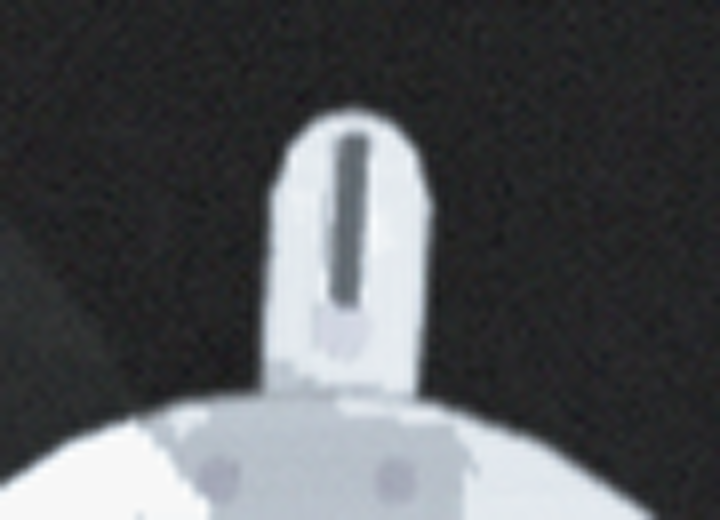

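```bash
python3 - <<'E'
from h import *
z=np.load("w1.npz");c=r.get_calibration("wrist")
def ana(n,im,C,c0,box,rot):
    g=im.min(-1)>135
    B=rays(n,.008,C);A=rays(n,.018,C)
    # direction points
    for ctr in c0:
        w=B-ctr;rr=np.hypot(w[...,0],w[...,1]);an=np.degrees(np.arctan2(w[...,1],w[...,0]))%360
        s=g&(rr>.084)&(rr<.106)&(abs(an-182)<12)
        q=w[s];k=np.polyfit(q[:,0],q[:,1],1)
        print(n,ctr,s.sum(),"mean dir",np.degrees(np.arctan2(-q[:,1].mean(),-q[:,0].mean()))+180,"slope",np.degrees(np.arctan(k[0]))+180)
ana("w1",z["im"],(c,z["R"],z["o"]),[np.array([.517,.1729])],0,0)
z=np.load("w2.npz");ana("w2",z["im"],(c,z["R"],z["o"]),[np.array([.5175,.1734])],0,0)
z=np.load("top0.npz");ana("top",z["im"],cal("top"),[np.array([.5175,.1717])],0,0)
E
```

```text
w1 [0.517  0.1729] 242 mean dir 180.99616957219718 slope 181.7110749640738
w2 [0.5175 0.1734] 341 mean dir 181.62807595577328 slope 180.36266806773307
top [0.5175 0.1717] 66 mean dir 181.48662140663126 slope 182.48912382055147
```

Call:
play_rows(grip=[0.085,0.085,0.085,0.085,0.085,0.085,0.085,0.06,0.06,0.06,0.06,0.06,0.06,0.06], xyz=[[0,0,0.03],[0,0,0.03],[0,0,0.03],[0,0,0.03],[0,0,0.03],[0,0,0.02],[0,0,0.0175],[0,0,0],[0,0,0],[0,0,0],[0,0,0],[0,0,0],[0,0,0],[0,0,0]], turn=[[0,0,0],[0,0,0],[0,0,0],[0,0,0],[0,0,0],[0,0,0],[0,0,0],[0,0,0],[0,0,0],[0,0,0],[0,0,0],[0,0,0],[0,0,0],[0,0,0]])

```text
time_s: 13.8
tool_pos: [0.5164, 0.1724, 0.0537]
orientation: [[-0.996, -0.091, -0.001], [-0.091, 0.996, -0.002], [0.001, -0.002, -1.0]]
ft_force: [-0.9, -5.7, -15.2]
finger_gap: 0.0636
gripper_force: 30.2
```

Call:
play_rows(grip=[0.06,0.06,0.06,0.06,0.06,0.085,0.085,0.085,0.085,0.085,0.085,0.085,0.085,0.085,0.085,0.085,0.085,0.085], xyz=[[0,0,0],[0,0,0],[0,0,0],[0,0,0],[0,0,0],[0,0,0],[0,0,0],[0,0,0],[0,0,0],[0,0,-0.02],[0,0,-0.02],[0,0,-0.02],[0,0,-0.02],[0,0,-0.04],[0,0,-0.04],[0,0,-0.03],[0,0,0],[0,0,0]], turn=[[0,0,0.02],[0,0,0.025],[0,0,0.02],[0,0,0],[0,0,0],[0,0,0],[0,0,0],[0,0,0],[0,0,0],[0,0,0],[0,0,0],[0,0,0],[0,0,0],[0,0,0],[0,0,0],[0,0,0],[0,0,0],[0,0,0]])

```text
time_s: 15.6
tool_pos: [0.5171, 0.1735, 0.2442]
orientation: [[-1.0, -0.027, 0.001], [-0.027, 1.0, -0.0], [-0.001, -0.0, -1.0]]
ft_force: [0.7, -0.3, 0.1]
finger_gap: 0.0854
gripper_force: 0.0
```

```bash
python3 - <<'E'
from h import *
plan()
C=cal("wrist");im,d=r.grab_frame("wrist");np.savez("w3",im=im,d=d,R=C[1],o=C[2])
ctr=look(dict(im=im,d=d),C=C)
for ctr in(ctr,np.array([.5172,.1733])):
    B=rays("wrist",.008,C);w=B-ctr;rr=np.hypot(w[...,0],w[...,1]);an=np.degrees(np.arctan2(w[...,1],w[...,0]))%360
    s=(im.min(-1)>135)&(rr>.084)&(rr<.106)&(abs(an-182)<12);q=w[s];k=np.polyfit(q[:,0],q[:,1],1)
    print("ptr",s.sum(),np.degrees(np.arctan2(-q[:,1].mean(),-q[:,0].mean()))+180,"slope",np.degrees(np.arctan(k[0]))+180)
plan([.51,-.19,.33],28.8)
E
```

```text
at [0.5171 0.1735 0.2442] xyaw -178.46 F [ 0.7 -0.3  0.1]
disc [0.5179 0.1731] inl 0.5199115044247787
ptr 701 180.96014990408858
tote 2335 ((0.5176361203193665, 0.17349475622177124), (0.11615779250860214, 0.06409364193677902), 1.7870391607284546)
ptr 361 181.37076633652254 slope 181.062387274423
ptr 345 181.47900170582528 slope 181.08051707281157
at [0.5166 0.1733 0.2434] xyaw -178.45 F [-0.9 -0.7 -0.4]
shift tool [ 0.0165 -0.363  -0.0865]
turn z 2.6659515316944242
```

Call:
play_rows(grip=[0.085,0.085,0.085,0.085,0.085,0.085,0.085,0.085,0.085,0.085,0.085], xyz=[[0.0015,-0.033,-0.008],[0.0015,-0.033,-0.008],[0.0015,-0.033,-0.008],[0.0015,-0.033,-0.008],[0.0015,-0.033,-0.008],[0.0015,-0.033,-0.008],[0.0015,-0.033,-0.008],[0.0015,-0.033,-0.008],[0.0015,-0.033,-0.008],[0.0015,-0.033,-0.008],[0.0015,-0.033,-0.008]], turn=[[0,0,0],[0,0,0],[0,0,0],[0,0,0],[0,0,0],[0,0,0],[0,0,0],[0,0,0],[0,0,0],[0,0,0],[0,0,0]])

```text
time_s: 16.75
tool_pos: [0.5095, -0.1912, 0.3309]
orientation: [[-1.0, -0.027, -0.001], [-0.027, 1.0, 0.001], [0.001, 0.001, -1.0]]
ft_force: [1.0, -0.4, -0.5]
finger_gap: 0.0852
gripper_force: 0.0
```

Call:
play_rows(grip=[0.085,0.085,0.085,0.085,0.085,0.085,0.085,0.085,0.085,0.085,0.085,0.085,0.085,0.085,0.085,0.085,0.085,0.085,0.085,0.085], xyz=[[0,0,0],[0,0,0],[0,0,0],[0,0,0],[0,0,0],[0,0,0],[0,0,0],[0,0,0],[0,0,0],[0,0,0],[0,0,0],[0,0,0],[0,0,0],[0,0,0],[0,0,0],[0,0,0],[0,0,0],[0,0,0],[0,0,0],[0,0,0]], turn=[[0,0,0.14],[0,0,0.14],[0,0,0.14],[0,0,0.14],[0,0,0.14],[0,0,0.14],[0,0,0.14],[0,0,0.14],[0,0,0.14],[0,0,0.14],[0,0,0.14],[0,0,0.14],[0,0,0.14],[0,0,0.14],[0,0,0.14],[0,0,0.14],[0,0,0.14],[0,0,0.14],[0,0,0.14],[0,0,0]])

```text
time_s: 18.75
tool_pos: [0.5098, -0.1897, 0.3305]
orientation: [[0.875, 0.485, -0.002], [0.485, -0.875, 0.001], [-0.001, -0.002, -1.0]]
ft_force: [-0.1, -0.0, 1.3]
finger_gap: 0.0852
gripper_force: 0.0
```

```bash
cat >> h.py <<'E'
def rect(name,zr,c,rad=.08,tol=.006):
    C=cal("wrist");im,d=r.grab_frame("wrist");cv2.imwrite(f"pics/{name}.png",im[:,:,::-1])
    P=cloud("wrist",d,C);t=(d>0)&(abs(P[...,2]-zr)<tol)&(np.hypot(P[...,0]-c[0],P[...,1]-c[1])<rad)
    q=P[t][:,:2].astype(np.float32);print("rect",len(q),cv2.minAreaRect(q),"mean",q.mean(0),"z",np.median(P[t][:,2]))
E
python3 - <<'E'
from h import *
rect("u1",.064,(.5515,-.1842));plan([.5515,-.1842,.036],28.8)
print(r.get_state()["joint_positions"])
E
```

```text
rect 1424 ((0.5510531663894653, -0.18222381174564362), (0.11471033096313477, 0.06412184983491898), 28.95557975769043) mean [ 0.5452 -0.186 ] z 0.0634590499984587
at [ 0.5099 -0.1896  0.3308] xyaw 29.34 F [-1.  -0.3  0.6]
shift tool [0.0392 0.016  0.2947]
turn z 0.009343715284329222
[ 47.2032  10.9524 -38.3762  99.6677   7.1059  71.9313 -53.5516]
```

View pics/u1.png

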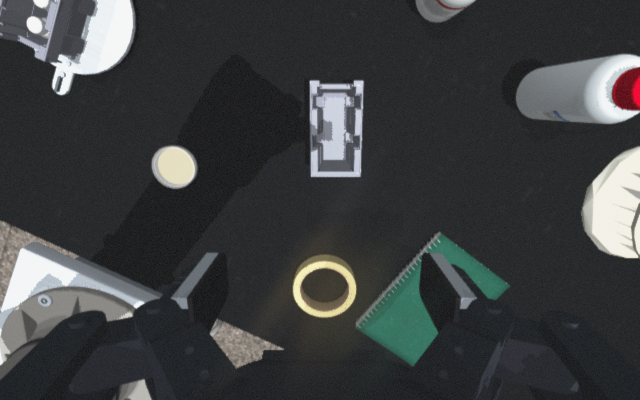

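Call:
play_rows(grip=[0.085,0.085,0.085,0.085,0.085,0.085,0.085,0.085,0.085,0.085,0.085,0.085,0.085], xyz=[[0.0098,0.0035,0.03],[0.0098,0.0035,0.03],[0.0098,0.0035,0.03],[0.0098,0.0035,0.03],[0,0,0.03],[0,0,0.03],[0,0,0.025],[0,0,0.025],[0,0,0.025],[0,0,0.02],[0,0,0.02],[0,0,0],[0,0,0]], turn=[[0,0,0.006],[0,0,0],[0,0,0],[0,0,0],[0,0,0],[0,0,0],[0,0,0],[0,0,0],[0,0,0],[0,0,0],[0,0,0],[0,0,0],[0,0,0]])

```text
time_s: 20.1
tool_pos: [0.5511, -0.1828, 0.0367]
orientation: [[0.875, 0.484, -0.001], [0.484, -0.875, 0.001], [-0.0, -0.001, -1.0]]
ft_force: [-0.1, 0.2, 0.8]
finger_gap: 0.0852
gripper_force: 0.0
```

Call:
play_rows(grip=[0.06,0.06,0.06,0.06,0.06,0.06,0.06,0.06], xyz=[[0,0,0],[0,0,0],[0,0,0],[0,0,0],[0,0,0],[0,0,0],[0,0,0],[0,0,0]], turn=[[0,0,0],[0,0,0],[0,0,0],[0,0,0],[0,0,0],[0,0,0],[0,0,0],[0,0,0]], squeeze=25)

```text
time_s: 20.9
tool_pos: [0.5518, -0.1832, 0.038]
orientation: [[0.876, 0.482, 0.001], [0.482, -0.876, -0.001], [0.001, 0.001, -1.0]]
ft_force: [-0.9, 0.5, 6.9]
finger_gap: 0.0639
gripper_force: 28.0
```

Call:
play_rows(grip=[0.06,0.06,0.06,0.06,0.06,0.06,0.06,0.06,0.06], xyz=[[0,0,-0.01],[0,0,-0.02],[0,0,-0.03],[0,0,-0.03],[0,0,-0.03],[0,0,-0.03],[0,0,-0.03],[0,0,-0.03],[0,0,-0.02]], turn=[[0,0,0],[0,0,0],[0,0,0],[0,0,0],[0,0,0],[0,0,0],[0,0,0],[0,0,0],[0,0,0]])

```text
time_s: 21.8
tool_pos: [0.5515, -0.1829, 0.27]
orientation: [[0.876, 0.482, 0.002], [0.482, -0.876, -0.001], [0.002, 0.002, -1.0]]
ft_force: [1.5, 0.0, -1.3]
finger_gap: 0.0634
gripper_force: 28.6
```

Call:
play_rows(grip=[0.06,0.06,0.06,0.06,0.06,0.06,0.06,0.06,0.06,0.06,0.06,0.06,0.06,0.06], xyz=[[0.006,-0.0137,0],[0.0118,-0.0273,0],[0.0118,-0.0273,0],[0.0118,-0.0273,0],[0.0118,-0.0273,0],[0.0118,-0.0273,0],[0.0118,-0.0273,0],[0.0118,-0.0273,0],[0.0118,-0.0273,0],[0.0118,-0.0273,0],[0.0118,-0.0273,0],[0.0118,-0.0273,0],[0.006,-0.0137,0],[0,0,0]], turn=[[0,0,0],[0,0,0],[0,0,0],[0,0,0],[0,0,0],[0,0,0],[0,0,0],[0,0,0],[0,0,0],[0,0,0],[0,0,0],[0,0,0],[0,0,0],[0,0,0]])

```text
time_s: 23.2
tool_pos: [0.5161, 0.1753, 0.2667]
orientation: [[0.874, 0.486, -0.001], [0.486, -0.874, 0.001], [-0.0, -0.001, -1.0]]
ft_force: [0.1, -0.5, -1.6]
finger_gap: 0.0634
gripper_force: 28.6
```

Call:
play_rows(grip=[0.06,0.06,0.06,0.06,0.06,0.06,0.06,0.06,0.06,0.06,0.06,0.06], xyz=[[0,0,0],[0,0,0],[0,0,0],[0,0,0],[0,0,0],[0,0,0],[0,0,0],[0,0,0],[0,0,0],[0,0,0],[0,0,0],[0,0,0]], turn=[[0,0,0.0475],[0,0,0.0475],[0,0,0.0475],[0,0,0.0475],[0,0,0.0475],[0,0,0.0475],[0,0,0.0475],[0,0,0.0475],[0,0,0.0475],[0,0,0.0475],[0,0,0],[0,0,0]])

```text
time_s: 24.4
tool_pos: [0.5173, 0.1719, 0.2667]
orientation: [[1.0, 0.029, -0.0], [0.029, -1.0, -0.0], [-0.0, 0.0, -1.0]]
ft_force: [-0.1, -0.1, -2.0]
finger_gap: 0.063
gripper_force: 28.6
```

```bash
python3 - <<'E'
from h import *
p=r.get_state()["tool_pos"];plan([.5176,.1735,.12],1.6)
rect("h1",p[2]+.028,p[:2],tol=.02)
C=cal("wrist");im,d=r.grab_frame("wrist");P=cloud("wrist",d,C)
for z0 in np.arange(p[2]+.0,p[2]+.05,.004):
    t=(abs(P[...,2]-z0)<.002)&(np.hypot(P[...,0]-p[0],P[...,1]-p[1])<.09)
    if t.sum()>20: print(z0.round(3),t.sum(),P[t].min(0)[:2],P[t].max(0)[:2])
rect("h2",.082,(.5176,.1735))
E
```

```text
at [0.5173 0.1719 0.2667] xyaw 1.66 F [-0.1 -0.1 -2. ]
shift tool [ 0.0003 -0.0016  0.1467]
turn z 0.0010260198410590128
rect 17213 ((0.5235663056373596, 0.17349125444889069), (0.10301271080970764, 0.1032823696732521), 1.7331656217575073) mean [0.5304 0.1736] z 0.29183451081432105
0.267 2426 [0.4663 0.1441] [0.5748 0.2023]
0.271 1674 [0.466  0.1443] [0.5749 0.2053]
0.275 1188 [0.4666 0.1427] [0.5759 0.2115]
0.279 1337 [0.4738 0.1297] [0.5759 0.2169]
0.283 1704 [0.4768 0.128 ] [0.576  0.2186]
0.287 1802 [0.4811 0.1279] [0.576  0.2186]
0.291 7030 [0.4794 0.1278] [0.576  0.2188]
0.295 2160 [0.4805 0.1281] [0.5757 0.219 ]
0.299 619 [0.5044 0.1277] [0.5293 0.2188]
0.303 615 [0.5044 0.1283] [0.5293 0.2188]
0.307 512 [0.5071 0.135 ] [0.5292 0.2119]
0.311 691 [0.5145 0.1305] [0.5303 0.2167]
0.315 505 [0.5211 0.1183] [0.5316 0.2282]
rect 819 ((0.5640202164649963, 0.17495378851890564), (0.021750152111053467, 0.06353829801082611), 1.645989179611206) mean [0.5675 0.1751] z 0.08148205593546587
```

View pics/h1.png

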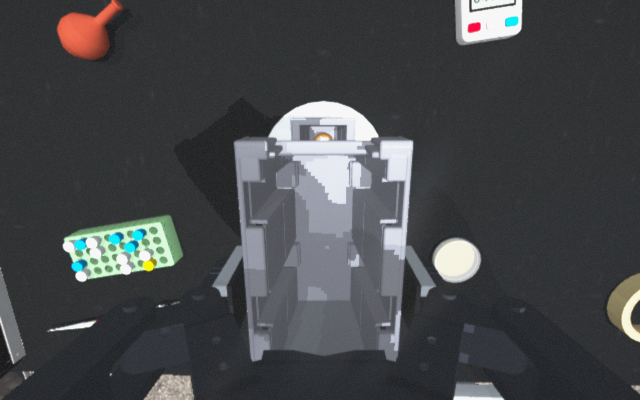

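Call:
play_rows(grip=[0.06,0.06,0.06,0.06,0.06,0.06,0.06], xyz=[[0,-0.0012,0.02],[0,0,0.03],[0,0,0.03],[0,0,0.025],[0,0,0.015],[0,0,0],[0,0,0]], turn=[[0,0,0],[0,0,0],[0,0,0],[0,0,0],[0,0,0],[0,0,0],[0,0,0]])

```text
time_s: 25.25
tool_pos: [0.5179, 0.1739, 0.1476]
orientation: [[1.0, 0.028, 0.0], [0.028, -1.0, 0.0], [0.0, -0.0, -1.0]]
ft_force: [0.0, -0.6, -0.9]
finger_gap: 0.0634
gripper_force: 28.5
```

```bash
cat >> h.py <<'E'
def rel():
    p=np.array(r.get_state()["tool_pos"]);C=cal("wrist");im,d=r.grab_frame("wrist");P=cloud("wrist",d,C)
    X,Y,Z=np.moveaxis(P,-1,0)
    for nm,zc in(("upper",p[2]+.026),("lower",.082)):
        t=(d>0)&(abs(Z-zc)<.005)&(X>.553)&(X<.59)&(abs(Y-.1735)<.05)
        q=P[t][:,:2].astype(np.float32);e=cv2.minAreaRect(q)
        print(nm,len(q),"y",np.percentile(q[:,1],[.5,99.5]),"mid",np.percentile(q[:,1],[.5,99.5]).mean(),"xmax",np.percentile(q[:,0],99.5),e[2],"z",np.median(P[t][:,2]))
E
python3 - <<'E'
from h import *
plan([.5173,.1735,.115],1.6);rel();rel()
im,_=r.grab_frame("wrist");cv2.imwrite("pics/h3.png",im[:,:,::-1])
E
```

```text
at [0.5179 0.1739 0.1476] xyaw 1.61 F [ 0.  -0.6 -0.9]
shift tool [-0.0007  0.0004  0.0326]
turn z 0.00016483960805771514
upper 2986 y [0.1446 0.2082] mid 0.17639307901263238 xmax 0.5762667 1.4769870042800903 z 0.1729155489993534
lower 1281 y [0.1438 0.2068] mid 0.17530735433101652 xmax 0.57569 1.8903898000717163 z 0.0814795836670745
upper 2993 y [0.1446 0.2083] mid 0.1764617931842804 xmax 0.5765229 1.3361525535583496 z 0.17340295881180595
lower 1193 y [0.1438 0.207 ] mid 0.17540578097105025 xmax 0.57578754 1.7595794200897217 z 0.08150868006136949
```

View pics/h3.png

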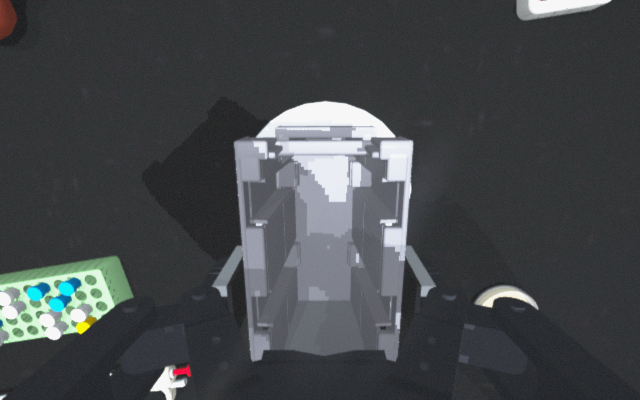

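Call:
play_rows(grip=[0.06,0.06,0.06,0.06,0.06,0.06,0.06], xyz=[[-0.0007,0.0009,0.005],[0,0,0.005],[0,0,0.005],[0,0,0.005],[0,0,0.003],[0,0,0],[0,0,0]], turn=[[0,0,0],[0,0,0],[0,0,0],[0,0,0],[0,0,0],[0,0,0],[0,0,0]])

```text
time_s: 26.1
tool_pos: [0.5169, 0.1727, 0.1238]
orientation: [[1.0, 0.028, -0.0], [0.028, -1.0, 0.0], [-0.0, -0.0, -1.0]]
ft_force: [0.6, -0.1, -0.7]
finger_gap: 0.0633
gripper_force: 28.6
```

Call:
play_rows(grip=[0.06,0.06,0.06,0.06,0.06,0.06,0.06], xyz=[[0,0,0.0015],[0,0,0.0015],[0,0,0.0015],[0,0,0.0015],[0,0,0.001],[0,0,0],[0,0,0]], turn=[[0,0,0],[0,0,0],[0,0,0],[0,0,0],[0,0,0],[0,0,0],[0,0,0]])

```text
time_s: 26.8
tool_pos: [0.5169, 0.1727, 0.1168]
orientation: [[1.0, 0.028, -0.0], [0.028, -1.0, 0.0], [-0.0, -0.0, -1.0]]
ft_force: [0.1, -0.9, -1.2]
finger_gap: 0.0636
gripper_force: 28.6
```

```bash
python3 - <<'E'
from h import *
plan();rel()
E
```

```text
at [0.5169 0.1727 0.1168] xyaw 1.59 F [ 0.1 -0.9 -1.2]
upper 2929 y [0.1434 0.207 ] mid 0.1751959890127182 xmax 0.57521826 1.7114672660827637 z 0.14217575706935812
lower 2452 y [0.1441 0.2065] mid 0.17531347125768662 xmax 0.57576233 1.8780778646469116 z 0.08155829498928378
```

Call:
play_rows(grip=[0.06,0.06,0.06,0.06,0.06], xyz=[[0,0,0.0007],[0,0,0.0007],[0,0,0.0006],[0,0,0],[0,0,0]], turn=[[0,0,0],[0,0,0],[0,0,0],[0,0,0],[0,0,0]])

```text
time_s: 27.35
tool_pos: [0.5169, 0.1727, 0.1149]
orientation: [[1.0, 0.028, 0.0], [0.028, -1.0, 0.0], [0.0, -0.0, -1.0]]
ft_force: [-2.6, -0.6, 2.4]
finger_gap: 0.0635
gripper_force: 29.0
```

Call:
play_rows(grip=[0.06,0.06,0.066,0.07,0.075,0.08,0.085,0.085,0.085,0.085], xyz=[[0,0,0.0005],[0,0,0],[0,0,0],[0,0,0],[0,0,0],[0,0,0],[0,0,0],[0,0,0],[0,0,0],[0,0,0]], turn=[[0,0,0],[0,0,0],[0,0,0],[0,0,0],[0,0,0],[0,0,0],[0,0,0],[0,0,0],[0,0,0],[0,0,0]])

```text
time_s: 28.35
tool_pos: [0.5169, 0.1727, 0.1143]
orientation: [[1.0, 0.028, 0.0], [0.028, -1.0, 0.0], [0.0, -0.0, -1.0]]
ft_force: [0.7, 0.3, 0.2]
finger_gap: 0.0848
gripper_force: 0.0
```

Call:
play_rows(grip=[0.085,0.085,0.085,0.085,0.085,0.085,0.085,0.085,0.085,0.085,0.085], xyz=[[0,0,-0.01],[0,0,-0.01],[0,0,-0.015],[0,0,-0.02],[0,0,-0.03],[0,0,-0.03],[0,0,-0.03],[0,0,-0.03],[0,0,-0.02],[0,0,0],[0,0,0]], turn=[[0,0,0],[0,0,0],[0,0,0],[0,0,0],[0,0,0],[0,0,0],[0,0,0],[0,0,0],[0,0,0],[0,0,0],[0,0,0]])

```text
time_s: 29.45
tool_pos: [0.5169, 0.1727, 0.3103]
orientation: [[1.0, 0.028, 0.001], [0.028, -1.0, 0.0], [0.001, -0.0, -1.0]]
ft_force: [-0.0, -0.8, -0.6]
finger_gap: 0.0846
gripper_force: 0.0
```

```bash
python3 - <<'E'
from h import *
plan()
rect("f1",.141,(.5175,.1735))
C=cal("wrist");im,d=r.grab_frame("wrist");P=cloud("wrist",d,C)
t=(abs(P[...,2]-.141)<.008)&(np.hypot(P[...,0]-.5175,P[...,1]-.1735)<.07);q=P[t]
A=np.c_[q[:,:2]-[.5175,.1735],np.ones(len(q))];k=np.linalg.lstsq(A,q[:,2],rcond=None)[0];print("tilt deg",np.degrees(k[:2]),"z",k[2])
im,d=r.grab_frame("scene");cv2.imwrite("pics/s9.png",cv2.resize(im[150:330,190:430,::-1],(800,600),interpolation=cv2.INTER_CUBIC))
E
```

```text
at [0.5169 0.1727 0.3103] xyaw 1.59 F [-0.  -0.8 -0.6]
rect 2207 ((0.5161606073379517, 0.17379170656204224), (0.11629186570644379, 0.0639137476682663), 1.7518476247787476) mean [0.51   0.1735] z 0.14038834241756465
tilt deg [0.0132 0.0845] z 0.1397151263535941
```

View pics/f1.png

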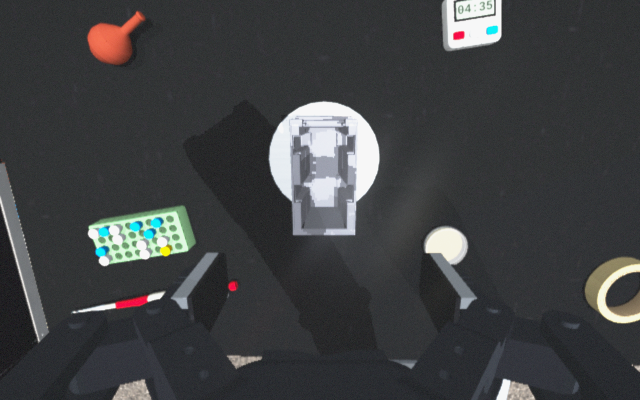

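The picture shows the upper tote sitting on the disc at about (324, 175), with its cut-out end at the top, away from the pointer. It is level, its rim is at 0.140 m, and it is lined up at 1.75°.

```bash
python3 -c "
from rig import r
print(r.sign_off())"
```

```text
the job is handed in; nothing more can be done
None
```

I turned the lower tote to within about 0.5° of the pointer, stacked the empty tote on it facing the opposite way, and handed the job in. The stack is level and its rim height matches the feet standing on the lower rim. The arm stayed clear of the jar, bottle, timer and petri dish, though I did not re-measure them afterwards.

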